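Clear and crack open the component dry box

ROBOT

A 6-joint arm with a two-finger parallel gripper is mounted at the origin on the work surface. World frame = base frame: x ahead of the robot, y to its left, z up, the work surface at z = 0. Lengths are in m, angles in degrees, forces in N, time in s.
With the tool pointing down it reaches from about 0.35 to 0.875 m from the base axis. Payload 4.2 kg.
Tool frame: the origin (TCP) lies between the finger pads; the fingertips stand 14 mm ahead of it and the grasp point (between the pads) lies 5 mm behind it; z points along the fingers, y is the line along which they close (so a half turn about z gives the same grasp; the last joint's range is limited). The gripper opens to 87 mm and grips with 3 to 60 N. Pads are 19 mm wide; open, the fingers measure 117 mm over their backs; the gripper's body (75 mm by 190 mm) begins 51 mm behind the grasp point.
Start: joints at [91.822, 22.042, 0.453, 0, -68.411, -14.817], TCP at [0.141, 0.609, 0.237] pointing down, gripper open.
Joint ranges: [-179.83, 179.83], [-69.29, 118.12], [-61.27, 80.66], [-181.25, 117.63], [-171.15, -9.14], [-177.46, 177.46]. Speed limits (degrees/s): [159.86, 159.86, 180, 180, 180, 180].

INTERFACE

Orientations are given as a 3x3 rotation matrix whose columns are the frame's x, y, z axes.
In Python, from station import * gives the robot as it stands. The module is installed in compiled form; this text tells all that it offers.
- The arm moves only by the tool play_rows, never from a script. Its argument "steps" is a list of rows, each an object of numbers: "ax", "ay", "az": the turn, a rotation vector about the tool's x, y, z in degrees; "dx", "dy", "dz": the shift along the tool's x, y, z in mm; "claw": the finger opening in mm, from 0 to 87. A call has 1 to 20 rows; each row shifts and turns the commanded pose from where the row before left it, along the tool's axes as they then stand; what a row does not reach is not made up. A row lasts 1/10 s, in which the tool goes at most 50 mm and 8.59 degrees, less where a joint would pass 70% of its speed; a pose out of reach is approached as far as the arm can. A call with a gripper value outside its range is refused whole. The fingers move at their own pace and stop on an object; the grip force is fixed at half the most. Time passes only in rows, so rows that do not move let the fingers close. It gives the time, the measured TCP pose, the force, the opening and the grip force at its end, in the units of the state.
- sense(): the state, without advancing time (a new reading comes with each control period).
- capture(name): name is "side" or "top" or "wrist"; returns a dict with "frame" (420x560x3 uint8, blue, green, red), "range_z" (420x560 float32, m along the optical axis (not along the pixel's ray), 0 where there is no reading), "fx", "fy", "cx", "cy" (pixels), "xyz" and "rotation" of the camera in the world. Camera axes: x right, y down, z forward; pixel columns grow to the right and rows downward; lengths in m; the calibration is good to about 2 mm. The wrist camera is an equidistant fisheye: a pixel r from the principal point sees the ray r / f radians off the axis. A picture is of the moment at which its call begins.
- finish_job(): hands the job in; it is judged then, once.
The state is a dict: "time_s": time; "joints": joint angles; "joint_velocities": joint speeds; "effort": joint torques, N m; "tcp_pos": TCP position; "ee_rot": TCP orientation; "wrist_force": force on the tool from outside, world axes, zero at the start; "moment": the same for the moment, N m; "gripper_width": opening from 0.0 (shut) to 1.0 (fully open); "gripper_force": force on a finger pad.
Only numpy, scipy, OpenCV 4.12 (cv2) and the standard library are available. Lean on these libraries where they do the work, as an engineer would, in place of code of your own. Each camera call takes 0.05 s, during which the arm holds its last target. There are 200 camera calls.

TASK

With the scraper block, never with the fingers, sweep the four lumps of solder dross off the dry box's lid into the steel tray standing against the box, then stand the scraper upright on the bench, touching neither tray nor box, and only after that open the lid. Take the lid by its bow handle, pull until the sticky gasket lets go, without letting the lid fly wide open, and hold it just ajar, with a gap of about 3 cm at the front edge, so that a humidity card can be slipped in without losing the dry air: finish still holding it there. Leave the parts bin, the solder spool and the flux jar where they stand.

Things in the scene. Friction and masses are not known exactly. Their poses are not given: they have to be found in the camera images.
- drybox: dry box fixed to the bench: grey body 220 (x) x 184 (y) x 85 mm, orange gasket, black lid, latches open. Origin: centre of its underside; front -x, rear hinge +x, z up. The lid's flat top is 101.5 mm above the bench, x -113 to +110, y -103 to +103 mm. The lumps start on it within x -40 to +62, y -68 to +68 mm; the handle stands at x -85 mm, its top 143.5 mm above the bench.
- lid: black lid with steel handle, 223 (x) x 206 (y) x 14 mm, 0.38 to 0.54 kg, hinged to the box at its rear edge. Origin: middle of the hinge line, 87.5 mm above the bench; the lid runs along its -x. A bead under its front edge is gripped by a rubber lip: pulling up at the handle takes about 17 N (13 to 22) within the first 3 mm of gap, then less and less, free at 13 mm.
- lid_front (a point): middle of the lid's front edge, at its underside: 87.5 mm above the bench when shut, so its height above that is the gap at the front edge; 223 mm from the hinge line, so 0.1 rad of opening makes 22 mm. Clear of the seal only the lid's weight (2 to 4 N at the handle) is carried; let go, it drops back onto the lip and rests 15 mm open.
- lid_handle (a point): middle of the round bar of the steel bow handle: bar 12 mm thick, 110 mm between posts, along the dry box's y, 36 mm above the lid's top, 28 mm behind its front edge. Pinch from above, fingers closing along the dry box's x. Moves with the lid; x rearwards, y along the bar, z out of the lid's top.
- lid_hinge (a point): middle of the lid's hinge line, along the dry box's y at its rear, 87.5 mm above the bench; the handle bar is 195 mm in front of it and, lid shut, 50 mm above it.
- tray: bare steel tray, fixed, 240 (x) x 130 (y) x 30 mm, wall and floor 3 mm, open on top; lies along the left or right side of the dry box, its near wall 9 mm under the lid's overhanging edge. Origin: centre of its underside; axes as the dry box.
- scraper: scraper block standing upright on the bench: orange blade 130 (x) x 24 (y) x 18 mm high at the bottom, black ribbed grip above it 96 (x) x 22 (y) mm, top 66 mm above the underside; 0.10 to 0.20 kg. Origin: centre of the blade's underside; x along the blade, z up. Pinch the grip from above across its 22 mm, fingers closing along its y.
- lump0: lump of solder dross, silver, flat, irregular, about 22 mm across, 9 mm thick, 14 g; starts lying flat on the lid of the dry box. Origin: centre of its underside. It holds lead: push it with the scraper, never with the fingers.
- lump1: lump of solder dross, silver, flat, irregular, about 22 mm across, 9 mm thick, 14 g; starts lying flat on the lid of the dry box. Origin: centre of its underside. It holds lead: push it with the scraper, never with the fingers.
- lump2: lump of solder dross, silver, flat, irregular, about 22 mm across, 9 mm thick, 14 g; starts lying flat on the lid of the dry box. Origin: centre of its underside. It holds lead: push it with the scraper, never with the fingers.
- lump3: lump of solder dross, silver, flat, irregular, about 22 mm across, 9 mm thick, 14 g; starts lying flat on the lid of the dry box. Origin: centre of its underside. It holds lead: push it with the scraper, never with the fingers.
- parts_bin: blue parts bin with small parts in it, 160 x 110 x 70 mm high, loose, 0.6 kg, beside the dry box on the side across from the tray. Origin: centre of its underside. Leave alone.
- spool: spool of solder wire, standing, red flanges, 62 mm diameter, 46 mm high, loose; on the other side of the dry box from the scraper. Origin: centre of its underside. Leave alone.
- flux_jar: small jar with yellow cap, 44 mm diameter, 55 mm high, loose, behind the dry box. Origin: centre of its underside. Leave alone.
Mind the look-alikes: they are no part of the job. Several things look just like the scraper: the one meant starts farthest to the robot's left.

How it is judged (in metres and radians):
On the way, in this order (a step that is already met when the one before it is completed fails the run):
1. all four lumps lie in the steel tray (x of lump0 in the frame of tray between -0.12 and 0.12 m and y of lump0 in the frame of tray between -0.065 and 0.065 m and z of lump0 in the frame of tray between -0.005 and 0.03 m and x of lump1 in the frame of tray between -0.12 and 0.12 m and y of lump1 in the frame of tray between -0.065 and 0.065 m and z of lump1 in the frame of tray between -0.005 and 0.03 m and x of lump2 in the frame of tray between -0.12 and 0.12 m and y of lump2 in the frame of tray between -0.065 and 0.065 m and z of lump2 in the frame of tray between -0.005 and 0.03 m and x of lump3 in the frame of tray between -0.12 and 0.12 m and y of lump3 in the frame of tray between -0.065 and 0.065 m and z of lump3 in the frame of tray between -0.005 and 0.03 m), for 0.2 s.
2. the scraper stands upright on the bench, let go (height (world z) of scraper below 0.006 m and angle between scraper's own z axis and vertical below 0.15 rad and contact force between the fingers and scraper below 0.1 N and contact force between scraper and tray below 0.1 N and contact force between scraper and drybox below 0.1 N and linear speed of scraper below 0.03 m/s), for 0.2 s.
3. the gasket has let go and the fingers carry the lid (z of lid_front in the frame of drybox above 0.1035 m and contact force between the fingers and lid above 0.5 N), for 0.1 s.
At the end, for the whole second after the job is handed in: The fingers hold the lid still, with its front edge 18 to 45 mm open and nothing else propping it; all four lumps lie in the steel tray; the scraper stands upright on the bench, untouched, clear of tray and box; the bystanders stand where they were (within 20 mm) (all of step 1 and all of step 2 and z of lid_front in the frame of drybox between 0.1055 and 0.1325 m and angular speed of lid below 0.1 rad/s and contact force between the fingers and lid above 0.5 N and contact force between lid and parts_bin below 0.1 N and contact force between lid and spool below 0.1 N and contact force between lid and flux_jar below 0.1 N and contact force between lid and scraper below 0.1 N); the arm keeps its last pose, push and grip.
It fails at once if the lid flies wide open (front edge more than about 75 mm up) (z of lid_front in the frame of drybox above 0.1625 m).
It fails at once if the lid is opened while a lump still lies on it (z of lid_front in the frame of drybox above 0.0985 m and height (world z) of any of lump0, lump1, lump2, lump3 above 0.09 m).
It fails at once if the fingers touch a lump (contact force between the fingers and lump0 above 0.5 N or contact force between the fingers and lump1 above 0.5 N or contact force between the fingers and lump2 above 0.5 N or contact force between the fingers and lump3 above 0.5 N).
It fails at once if the parts bin, the spool or the flux jar is moved by more than 20 mm (distance of any of parts_bin, spool, flux_jar from where it was at the start of the episode above 0.02 m).
It also fails if it takes over 61 s, if anything falls off the work surface, if the arm or the gripper's body presses on something with over 40 N, if the wrist force passes 120 N, or if a joint passes its speed limit or range.

## Working session

There is one attempt and no reset: what is moved stays moved. The work goes in short steps, Python scripts to look and compute and a tool call to move; the robot and the scene stay as the last step left them, time stands still between calls to the robot, and variables do not carry over. Pictures are saved under pics/ and viewed, at most 10 in all, crops included, and the job is handed in when it is done.

Besides the shell and the picture viewer there is one more tool, called in YAML: its name, and indented under it one key for each argument. play_rows: Moves the arm, as the interface text tells. Its arguments: {"type":"object","properties":{"steps":{"type":"array"}},"required":["steps"]}

```bash
mkdir -p pics; cat > h.py <<'E'
from station import *
import numpy as np, cv2
def pts(c):
    z=c["range_z"];v,u=np.indices(z.shape)
    P=np.stack([(u-c["cx"])/c["fx"]*z,(v-c["cy"])/c["fy"]*z,z],-1)
    W=P@np.array(c["rotation"]).T+np.array(c["xyz"]);W[z==0]=np.nan
    return W
E
python3 - <<'E'
from h import *
s=sense();print(s["time_s"],s["tcp_pos"],np.round(s["ee_rot"],3).tolist(),s["gripper_width"])
for n in("top","side"):
    c=capture(n);cv2.imwrite(f"pics/{n}0.png",c["frame"]);W=pts(c);np.savez(n+"0.npz",W=W,frame=c["frame"])
    print(n,c["xyz"],np.round(c["rotation"],3).tolist(),c["fx"],c["cx"],c["cy"],np.nanmin(W[...,2]),np.nanmax(W[...,2]))
E
```

```text
0.0 [0.1403942  0.60843269 0.23546197] [[0.974, -0.225, -0.0], [-0.225, -0.974, -0.002], [0.0, 0.002, -1.0]] 1.000025553390898
top [ 0.54068454 -0.05164206  0.92771176] [[-0.002, -0.995, 0.1], [-1.0, 0.004, 0.016], [-0.016, -0.1, -0.995]] 383.13395804490466 273.58268745425204 207.99058327060249 -0.7653665436421032 0.14682742724127174
side [ 0.31804893 -0.72199195  0.94869394] [[0.905, -0.328, 0.27], [-0.425, -0.678, 0.599], [-0.013, -0.657, -0.753]] 476.4734723092963 281.32556779883436 223.0210242691986 -0.7727807596262911 0.42703970994812324
```

View pics/top0.png

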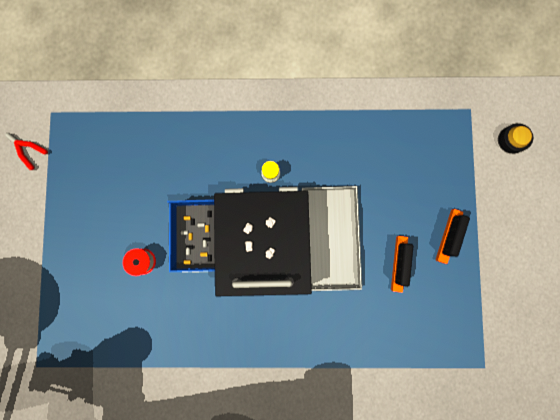

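View pics/side0.png

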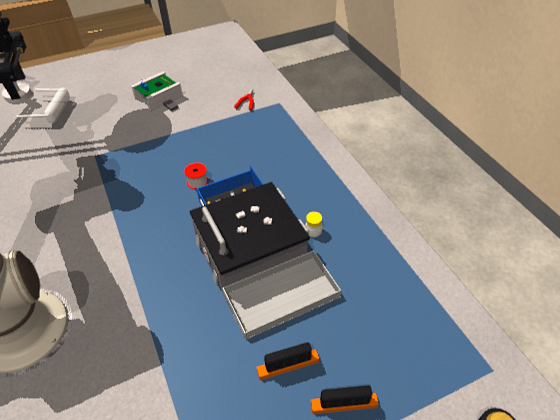

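The top view shows the box lid at (262,243), the tray on its right (335,238), the blue bin on its left (192,235), the spool (138,262), the jar (270,170) and the lumps near (248,229), (270,223), (249,246), (270,253). The scraper candidates are A at (402,264) and B at (452,236). Image left is the robot's left (+y), so A is the one meant. I'll measure it and confirm in a crop.

```bash
python3 - <<'E'
from h import *
d=np.load("top0.npz");W=d["W"];f=d["frame"];hsv=cv2.cvtColor(f,cv2.COLOR_BGR2HSV)
H,S,V=[hsv[...,i].astype(int) for i in range(3)]
X,Y,Z=W[...,0],W[...,1],W[...,2]
def rect(m,n):
    p=W[m];p=p[~np.isnan(p).any(1)];r=cv2.minAreaRect((p[:,:2]*1000).astype(np.float32))
    print(n,len(p),"c",np.round(r[0],1),"sz",np.round(r[1],1),"ang",round(r[2],2),"z",np.round(np.percentile(p[:,2],[5,50,95]),4));return r
box=np.zeros(Z.shape,bool);box[180:300,205:315]=1
lid=box&(abs(Z-.1015)<.006)&(V<70)
rect(lid,"lid")
lump=box&(V>150)&(S<60)
n,l,st,ce=cv2.connectedComponentsWithStats(lump.astype(np.uint8))
for i in range(1,n):
    if st[i,4]>8: rect(l==i,f"white{np.round(ce[i])}")
t=np.zeros(Z.shape,bool);t[180:295,309:366]=1
rect(t&(Z>.02)&(Z<.045)&(S<80),"trayrim")
rect(t&(Z<.012)&(Z>-.005)&(S<60)&(V>60),"trayfloor")
for n,(a,b,c_,e) in {"A":(228,300,385,418),"B":(200,270,430,475)}.items():
    m=np.zeros(Z.shape,bool);m[a:b,c_:e]=1
    rect(m&(Z>.045)&(V<90),n+"grip");rect(m&(H<18)&(S>180)&(V>130),n+"orange")
for n,(a,b,c_,e) in {"bin":(190,280,160,216),"spool":(240,285,115,165),"jar":(155,188,255,287)}.items():
    m=np.zeros(Z.shape,bool);m[a:b,c_:e]=1;rect(m&(Z>.03)&(Z<.09),n)
cv2.imwrite("pics/crop.png",cv2.resize(f[170:310,200:480],None,fx=2.8,fy=2.8,interpolation=cv2.INTER_CUBIC))
E
```

```text
lid 9041 c [550.2 -12.7] sz [223.2 206.3] ang 1.25 z [0.0995 0.1019 0.1044]
white[269. 180.] 18 c [699.3 -27.4] sz [22.2  3.1] ang 84.48 z [-0.0005  0.0163  0.024 ]
white[233. 190.] 68 c [664.5  58.1] sz [54.7 13.7] ang 80.15 z [0.0925 0.0945 0.1028]
white[288. 189.] 54 c [666.  -70.4] sz [39.4  5.4] ang 89.04 z [0.0917 0.0944 0.0981]
white[270. 222.] 67 c [593.2 -30.4] sz [17.  18.3] ang 53.07 z [0.1036 0.1099 0.1128]
white[247. 228.] 64 c [579.6  16.6] sz [15.9 19.8] ang 58.0 z [0.1022 0.1093 0.1121]
white[248. 246.] 64 c [541.9  16. ] sz [21.4 13.7] ang 1.46 z [0.102  0.1098 0.1116]
white[269. 253.] 67 c [527.  -29.4] sz [15.7 22.2] ang 67.99 z [0.1013 0.1099 0.1125]
white[261. 284.] 291 c [463.  -13.3] sz [ 14.3 118.1] ang 1.5 z [0.1017 0.1428 0.1457]
trayrim 376 c [ 562.6 -180.3] sz [240.2 113.6] ang 1.02 z [0.0215 0.0293 0.0322]
trayfloor 4725 c [ 562.5 -183.8] sz [250.9 121.7] ang 1.24 z [0.0005 0.0033 0.0063]
Agrip 519 c [ 501.9 -332.8] sz [23.9 94.8] ang 81.58 z [0.0485 0.0652 0.0681]
Aorange 273 c [ 500.4 -332.1] sz [ 24.3 130.4] ang 82.37 z [0.0077 0.0175 0.0213]
Bgrip 544 c [ 565.9 -452.1] sz [23.9 95.4] ang 70.51 z [0.048  0.0647 0.0681]
Borange 301 c [ 565.5 -451.8] sz [ 29.4 128.2] ang 73.47 z [0.0078 0.0169 0.0221]
bin 565 c [565.9 149.4] sz [162.1 105.9] ang 1.26 z [0.0308 0.0533 0.0707]
spool 584 c [508.3 278.3] sz [59.2 61.4] ang 0.46 z [0.044  0.0467 0.0492]
jar 249 c [719.2 -29.9] sz [37.2 37.9] ang 90.0 z [0.0432 0.0553 0.0581]
```

View pics/crop.png

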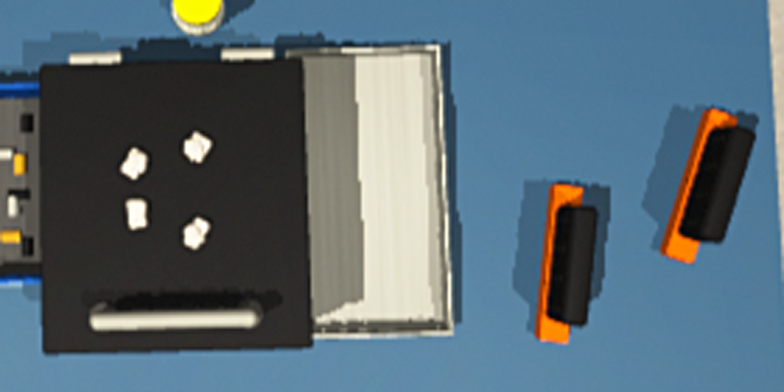

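The crop confirms scraper A at (568,262); B is further right at (705,185). A, the leftmost, is at (501,-332) with yaw -8°. The box yaw is 1.25° and all sizes match. One sweep towards -y covers all four lumps.

play_rows:
  steps:
    - {"az": -5,"claw": 87}
    - {"dx": 28,"dy": 30.5,"claw": 87}
    - {"dx": 28,"dy": 30.5,"claw": 87}
    - {"dx": 28,"dy": 30.5,"claw": 87}
    - {"dx": 28,"dy": 30.5,"claw": 87}
    - {"dx": 28,"dy": 30.5,"claw": 87}
    - {"dx": 28,"dy": 30.5,"claw": 87}
    - {"dx": 28,"dy": 30.5,"claw": 87}
    - {"dx": 28,"dy": 30.5,"claw": 87}
    - {"dx": 28,"dy": 30.5,"claw": 87}
    - {"dx": 28,"dy": 30.5,"claw": 87}
    - {"dx": 28,"dy": 30.5,"claw": 87}
    - {"dx": 26,"dy": 29.5,"claw": 87}
    - {"dx": 13,"dy": 43,"claw": 87}
    - {"dx": 13,"dy": 43,"claw": 87}
    - {"dx": 13,"dy": 43,"claw": 87}
    - {"dx": 13,"dy": 43,"claw": 87}
    - {"dx": 13,"dy": 43,"claw": 87}
    - {"dx": 13,"dy": 43,"claw": 87}
    - {"dx": 13,"dy": 43,"claw": 87}

```text
invalid input at $.steps[0]: expected keys ax, ay, az, dx, dy, dz, claw
```

play_rows:
  steps:
    - {"dx": 13,"dy": 43,"claw": 87}
    - {"dx": 13,"dy": 43,"claw": 87}
    - {"dx": 13,"dy": 43,"claw": 87}
    - {"dx": 13,"dy": 43,"claw": 87}
    - {"dx": 11,"dy": 42,"claw": 87}
    - {"claw": 87}
    - {"claw": 87}
    - {"claw": 87}

```text
invalid input at $.steps[0]: expected keys ax, ay, az, dx, dy, dz, claw
```

```bash
python3 - <<'E'
from h import *
s=sense();R=np.array(s["ee_rot"]);p=np.array(s["tcp_pos"])
print(s["time_s"],p,np.round(R,3).tolist(),np.round(s["joints"],1),"yaw",np.degrees(np.arctan2(R[1,0],R[0,0])))
print("tool delta mm",np.round((R.T@(np.array([.501,-.3325,.041])-p))*1000,1),s["wrist_force"])
c=capture("wrist");cv2.imwrite("pics/w1.png",c["frame"])
E
```

```text
0.1 [0.14041144 0.60850569 0.23557427] [[0.974, -0.225, -0.0], [-0.225, -0.974, -0.002], [0.0, 0.002, -1.0]] [ 91.8  22.1   0.4  -0.  -68.4 -14.8] yaw -13.001974722322055
tool delta mm [563.  835.4 196.3] [-0.18752618  0.43339561  0.54641285]
```

View pics/w1.png

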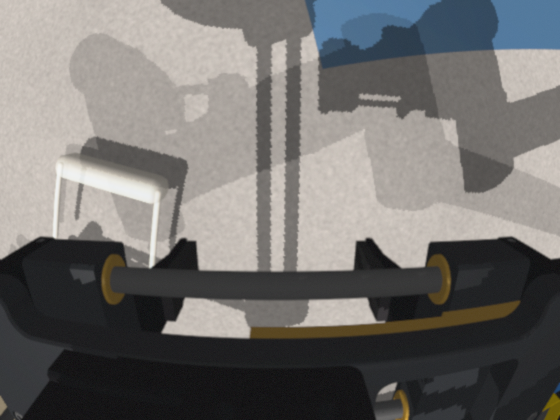

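The moves were refused because every key must be given in each row, so this wrist view still shows the start pose. I'll resend with all keys.

play_rows:
  steps:
    - {"ax": 0,"ay": 0,"az": -5,"dx": 0,"dy": 0,"dz": 0,"claw": 87}
    - {"ax": 0,"ay": 0,"az": 0,"dx": 28,"dy": 30.5,"dz": 0,"claw": 87}
    - {"ax": 0,"ay": 0,"az": 0,"dx": 28,"dy": 30.5,"dz": 0,"claw": 87}
    - {"ax": 0,"ay": 0,"az": 0,"dx": 28,"dy": 30.5,"dz": 0,"claw": 87}
    - {"ax": 0,"ay": 0,"az": 0,"dx": 28,"dy": 30.5,"dz": 0,"claw": 87}
    - {"ax": 0,"ay": 0,"az": 0,"dx": 28,"dy": 30.5,"dz": 0,"claw": 87}
    - {"ax": 0,"ay": 0,"az": 0,"dx": 28,"dy": 30.5,"dz": 0,"claw": 87}
    - {"ax": 0,"ay": 0,"az": 0,"dx": 28,"dy": 30.5,"dz": 0,"claw": 87}
    - {"ax": 0,"ay": 0,"az": 0,"dx": 28,"dy": 30.5,"dz": 0,"claw": 87}
    - {"ax": 0,"ay": 0,"az": 0,"dx": 28,"dy": 30.5,"dz": 0,"claw": 87}
    - {"ax": 0,"ay": 0,"az": 0,"dx": 28,"dy": 30.5,"dz": 0,"claw": 87}
    - {"ax": 0,"ay": 0,"az": 0,"dx": 28,"dy": 30.5,"dz": 0,"claw": 87}
    - {"ax": 0,"ay": 0,"az": 0,"dx": 26,"dy": 29.5,"dz": 0,"claw": 87}
    - {"ax": 0,"ay": 0,"az": 0,"dx": 13,"dy": 43,"dz": 0,"claw": 87}
    - {"ax": 0,"ay": 0,"az": 0,"dx": 13,"dy": 43,"dz": 0,"claw": 87}
    - {"ax": 0,"ay": 0,"az": 0,"dx": 13,"dy": 43,"dz": 0,"claw": 87}
    - {"ax": 0,"ay": 0,"az": 0,"dx": 13,"dy": 43,"dz": 0,"claw": 87}
    - {"ax": 0,"ay": 0,"az": 0,"dx": 13,"dy": 43,"dz": 0,"claw": 87}
    - {"ax": 0,"ay": 0,"az": 0,"dx": 13,"dy": 43,"dz": 0,"claw": 87}
    - {"ax": 0,"ay": 0,"az": 0,"dx": 13,"dy": 43,"dz": 0,"claw": 87}

```text
time_s: 2.15
tcp_pos: [0.4685, -0.1115, 0.2366]
ee_rot: [[0.99, -0.139, 0.0], [-0.139, -0.99, 0.0], [0.0, -0.0, -1.0]]
wrist_force: [1.1, 0.6, 0.3]
gripper_width: 0.997
gripper_force: 0.0
```

play_rows:
  steps:
    - {"ax": 0,"ay": 0,"az": 0,"dx": 13,"dy": 43,"dz": 0,"claw": 87}
    - {"ax": 0,"ay": 0,"az": 0,"dx": 13,"dy": 43,"dz": 0,"claw": 87}
    - {"ax": 0,"ay": 0,"az": 0,"dx": 13,"dy": 43,"dz": 0,"claw": 87}
    - {"ax": 0,"ay": 0,"az": 0,"dx": 13,"dy": 43,"dz": 0,"claw": 87}
    - {"ax": 0,"ay": 0,"az": 0,"dx": 11,"dy": 42,"dz": 0,"claw": 87}
    - {"ax": 0,"ay": 0,"az": 0,"dx": 0,"dy": 0,"dz": 0,"claw": 87}
    - {"ax": 0,"ay": 0,"az": 0,"dx": 0,"dy": 0,"dz": 0,"claw": 87}
    - {"ax": 0,"ay": 0,"az": 0,"dx": 0,"dy": 0,"dz": 0,"claw": 87}

```text
time_s: 2.95
tcp_pos: [0.5011, -0.3297, 0.2363]
ee_rot: [[0.99, -0.139, -0.001], [-0.139, -0.99, 0.001], [-0.001, -0.0, -1.0]]
wrist_force: [-0.1, 0.7, 0.8]
gripper_width: 0.996
gripper_force: 0.0
```

```bash
cat >> h.py <<'E'
def to(x,y,z):
    s=sense();R=np.array(s["ee_rot"]);p=np.array(s["tcp_pos"])
    print(s["time_s"],p,"yaw",np.degrees(np.arctan2(R[1,0],R[0,0])),"R z",np.round(R[:,2],3),np.round(s["joints"],1))
    print("tool delta",np.round((R.T@(np.array([x,y,z])/1000-p))*1000,1),"F",np.round(s["wrist_force"],1),s["gripper_width"]*87,s["gripper_force"])
E
python3 -c "
from h import *
to(501,-332.5,41)"
```

```text
2.95 [ 0.50108079 -0.32965069  0.23627561] yaw -7.970774908330524 R z [-0.001  0.001 -1.   ] [-17.9  19.6  -3.2  -0.  -67.2  99.9]
tool delta [  0.5   2.9 195.3] F [-0.1  0.7  0.8] 86.69233974262472 0.0
```

play_rows:
  steps:
    - {"ax": 0,"ay": 0,"az": 0,"dx": 0.5,"dy": 3,"dz": 45,"claw": 60}
    - {"ax": 0,"ay": 0,"az": 0,"dx": 0,"dy": 0,"dz": 45,"claw": 60}
    - {"ax": 0,"ay": 0,"az": 0,"dx": 0,"dy": 0,"dz": 40,"claw": 60}
    - {"ax": 0,"ay": 0,"az": 0,"dx": 0,"dy": 0,"dz": 35,"claw": 60}
    - {"ax": 0,"ay": 0,"az": 0,"dx": 0,"dy": 0,"dz": 20,"claw": 60}
    - {"ax": 0,"ay": 0,"az": 0,"dx": 0,"dy": 0,"dz": 10,"claw": 60}
    - {"ax": 0,"ay": 0,"az": 0,"dx": 0,"dy": 0,"dz": 0,"claw": 60}
    - {"ax": 0,"ay": 0,"az": 0,"dx": 0,"dy": 0,"dz": 0,"claw": 10}
    - {"ax": 0,"ay": 0,"az": 0,"dx": 0,"dy": 0,"dz": 0,"claw": 10}
    - {"ax": 0,"ay": 0,"az": 0,"dx": 0,"dy": 0,"dz": 0,"claw": 10}
    - {"ax": 0,"ay": 0,"az": 0,"dx": 0,"dy": 0,"dz": 0,"claw": 10}
    - {"ax": 0,"ay": 0,"az": 0,"dx": 0,"dy": 0,"dz": 0,"claw": 10}
    - {"ax": 0,"ay": 0,"az": 0,"dx": 0,"dy": 0,"dz": 0,"claw": 10}

```text
time_s: 4.25
tcp_pos: [0.5015, -0.3334, 0.0418]
ee_rot: [[0.99, -0.139, 0.0], [-0.139, -0.99, -0.0], [0.0, 0.0, -1.0]]
wrist_force: [-1.0, 0.3, 0.3]
gripper_width: 0.25
gripper_force: 30.0
```

```bash
python3 -c "
from h import *
to(501,-332.5,41)"
```

```text
4.25 [ 0.5015234  -0.33344793  0.04181367] yaw -7.995632736026598 R z [ 0. -0. -1.] [-18.2  31.3 -15.8   0.  -42.9 100.2]
tool delta [-0.7 -0.9  0.8] F [-1.   0.3  0.3] 21.712785712004656 29.98026817222126
```

play_rows:
  steps:
    - {"ax": 0,"ay": 0,"az": 0,"dx": 0,"dy": 0,"dz": -20,"claw": 10}
    - {"ax": 0,"ay": 0,"az": 0,"dx": 0,"dy": 0,"dz": -42,"claw": 10}
    - {"ax": 0,"ay": 0,"az": 0,"dx": 0,"dy": 0,"dz": -42,"claw": 10}
    - {"ax": 0,"ay": 0,"az": -4.6,"dx": 0,"dy": 0,"dz": -42,"claw": 10}
    - {"ax": 0,"ay": 0,"az": -4.6,"dx": 0,"dy": 0,"dz": -42,"claw": 10}
    - {"ax": 0,"ay": 0,"az": 0,"dx": 6.5,"dy": -38.5,"dz": 0,"claw": 10}
    - {"ax": 0,"ay": 0,"az": 0,"dx": 6.5,"dy": -38.5,"dz": 0,"claw": 10}
    - {"ax": 0,"ay": 0,"az": 0,"dx": 6.5,"dy": -38.5,"dz": 0,"claw": 10}
    - {"ax": 0,"ay": 0,"az": 0,"dx": 6.5,"dy": -38.5,"dz": 0,"claw": 10}
    - {"ax": 0,"ay": 0,"az": 0,"dx": 6.5,"dy": -38.5,"dz": 0,"claw": 10}
    - {"ax": 0,"ay": 0,"az": 0,"dx": 6.5,"dy": -38.5,"dz": 0,"claw": 10}
    - {"ax": 0,"ay": 0,"az": 0,"dx": 6.5,"dy": -38.5,"dz": 0,"claw": 10}
    - {"ax": 0,"ay": 0,"az": 0,"dx": 6.5,"dy": -38.5,"dz": 0,"claw": 10}
    - {"ax": 0,"ay": 0,"az": 0,"dx": 6.5,"dy": -38.5,"dz": 0,"claw": 10}
    - {"ax": 0,"ay": 0,"az": 0,"dx": 6.5,"dy": -38.5,"dz": 0,"claw": 10}
    - {"ax": 0,"ay": 0,"az": 0,"dx": 0,"dy": 0,"dz": 0,"claw": 10}
    - {"ax": 0,"ay": 0,"az": 0,"dx": 0,"dy": 0,"dz": 0,"claw": 10}

```text
time_s: 5.95
tcp_pos: [0.5578, 0.0537, 0.2288]
ee_rot: [[1.0, 0.023, -0.002], [0.023, -1.0, -0.0], [-0.002, 0.0, -1.0]]
wrist_force: [-0.0, -0.8, -2.4]
gripper_width: 0.253
gripper_force: 30.0
```

```bash
python3 - <<'E'
from h import *
to(558,52.5,145.5)
c=capture("side");cv2.imwrite("pics/s2.png",c["frame"])
E
```

```text
5.95 [0.55781815 0.0536622  0.22881348] yaw 1.2955271368709442 R z [-0.002 -0.    -1.   ] [ 22.1  16.2  -9.4  -0.  -64.6  69.3]
tool delta [ 0.3  1.1 83.3] F [-0.  -0.8 -2.4] 21.999428701165957 29.98041525366716
```

View pics/s2.png

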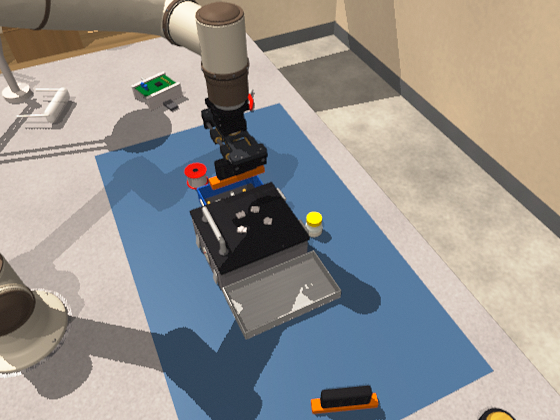

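The scraper is held level at (237,176), with the lumps undisturbed near (240-267,208-230). Next I lower it onto the lid with about 2 mm clearance.

play_rows:
  steps:
    - {"ax": 0,"ay": 0,"az": 0,"dx": 0,"dy": 0,"dz": 30,"claw": 10}
    - {"ax": 0,"ay": 0,"az": 0,"dx": 0,"dy": 0,"dz": 30,"claw": 10}
    - {"ax": 0,"ay": 0,"az": 0,"dx": 0,"dy": 0,"dz": 13,"claw": 10}
    - {"ax": 0,"ay": 0,"az": 0,"dx": 0,"dy": 0,"dz": 5,"claw": 10}
    - {"ax": 0,"ay": 0,"az": 0,"dx": 0,"dy": 0,"dz": 4,"claw": 10}
    - {"ax": 0,"ay": 0,"az": 0,"dx": 0,"dy": 0,"dz": 0,"claw": 10}
    - {"ax": 0,"ay": 0,"az": 0,"dx": 0,"dy": 0,"dz": 0,"claw": 10}

```text
time_s: 6.7
tcp_pos: [0.5589, 0.0528, 0.1485]
ee_rot: [[1.0, 0.021, 0.002], [0.021, -1.0, 0.0], [0.002, -0.0, -1.0]]
wrist_force: [0.4, -0.2, -0.6]
gripper_width: 0.253
gripper_force: 30.0
```

play_rows:
  steps:
    - {"ax": 0,"ay": 0,"az": 0,"dx": 0,"dy": 0,"dz": 1,"claw": 10}
    - {"ax": 0,"ay": 0,"az": 0,"dx": 0,"dy": 0,"dz": 1,"claw": 10}
    - {"ax": 0,"ay": 0,"az": 0,"dx": 0,"dy": 0,"dz": 0,"claw": 10}
    - {"ax": 0,"ay": 0,"az": 0,"dx": 0,"dy": 0,"dz": 0,"claw": 10}

```text
time_s: 7.1
tcp_pos: [0.5584, 0.053, 0.1457]
ee_rot: [[1.0, 0.021, 0.0], [0.021, -1.0, 0.0], [0.0, -0.0, -1.0]]
wrist_force: [0.7, -0.3, -2.2]
gripper_width: 0.254
gripper_force: 30.0
```

play_rows:
  steps:
    - {"ax": 0,"ay": 0,"az": 0,"dx": 0,"dy": 4,"dz": 0.7,"claw": 10}
    - {"ax": 0,"ay": 0,"az": 0,"dx": 0,"dy": 10,"dz": 0,"claw": 10}
    - {"ax": 0,"ay": 0,"az": 0,"dx": 0,"dy": 10,"dz": 0,"claw": 10}
    - {"ax": 0,"ay": 0,"az": 0,"dx": 0,"dy": 10,"dz": 0,"claw": 10}
    - {"ax": 0,"ay": 0,"az": 0,"dx": 0,"dy": 10,"dz": 0,"claw": 10}
    - {"ax": 0,"ay": 0,"az": 0,"dx": 0,"dy": 10,"dz": 0,"claw": 10}
    - {"ax": 0,"ay": 0,"az": 0,"dx": 0,"dy": 10,"dz": 0,"claw": 10}
    - {"ax": 0,"ay": 0,"az": 0,"dx": 0,"dy": 10,"dz": 0,"claw": 10}
    - {"ax": 0,"ay": 0,"az": 0,"dx": 0,"dy": 10,"dz": 0,"claw": 10}
    - {"ax": 0,"ay": 0,"az": 0,"dx": 0,"dy": 10,"dz": 0,"claw": 10}
    - {"ax": 0,"ay": 0,"az": 0,"dx": 0,"dy": 10,"dz": 0,"claw": 10}
    - {"ax": 0,"ay": 0,"az": 0,"dx": 0,"dy": 10,"dz": 0,"claw": 10}
    - {"ax": 0,"ay": 0,"az": 0,"dx": 0,"dy": 10,"dz": 0,"claw": 10}
    - {"ax": 0,"ay": 0,"az": 0,"dx": 0,"dy": 10,"dz": 0,"claw": 10}

```text
time_s: 8.5
tcp_pos: [0.5612, -0.0819, 0.1448]
ee_rot: [[1.0, 0.021, -0.0], [0.021, -1.0, -0.0], [-0.0, 0.0, -1.0]]
wrist_force: [-0.6, 0.7, -1.3]
gripper_width: 0.25
gripper_force: 30.0
```

```bash
python3 - <<'E'
from h import *
to(555,-119,145)
c=capture("top");W=pts(c)
f=c["frame"][170:310,200:480];cv2.imwrite("pics/t3.png",cv2.resize(f,None,fx=2.8,fy=2.8))
E
```

```text
8.5 [ 0.56116588 -0.08189929  0.14483998] yaw 1.20729499227966 R z [-0. -0. -1.] [  8.1  21.2 -15.1   0.  -53.7  83.1]
tool delta [-6.9 37.  -0.2] F [-0.6  0.7 -1.3] 21.725467569791608 29.98089879169129
```

View pics/t3.png

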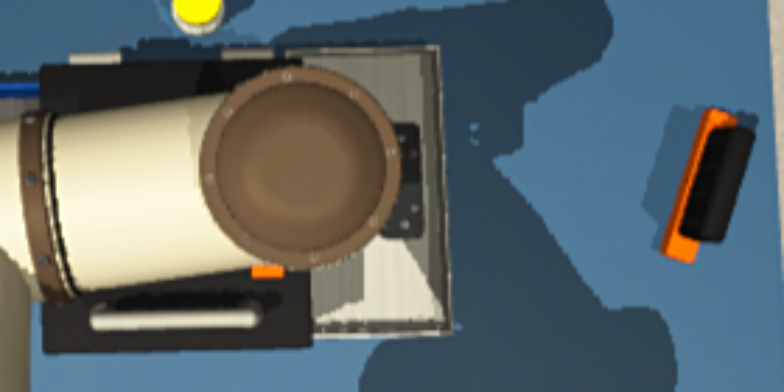

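The arm hides the lumps, though the blade end shows at (267,271) on the lid. I'll finish the push past the edge, pause, then raise.

play_rows:
  steps:
    - {"ax": 0,"ay": 0,"az": 0,"dx": 0,"dy": 8,"dz": 0,"claw": 10}
    - {"ax": 0,"ay": 0,"az": 0,"dx": 0,"dy": 8,"dz": 0,"claw": 10}
    - {"ax": 0,"ay": 0,"az": 0,"dx": 0,"dy": 8,"dz": 0,"claw": 10}
    - {"ax": 0,"ay": 0,"az": 0,"dx": 0,"dy": 8,"dz": 0,"claw": 10}
    - {"ax": 0,"ay": 0,"az": 0,"dx": 0,"dy": 8,"dz": 0,"claw": 10}
    - {"ax": 0,"ay": 0,"az": 0,"dx": 0,"dy": 3,"dz": 0,"claw": 10}
    - {"ax": 0,"ay": 0,"az": 0,"dx": 0,"dy": 0,"dz": 0,"claw": 10}
    - {"ax": 0,"ay": 0,"az": 0,"dx": 0,"dy": 0,"dz": 0,"claw": 10}
    - {"ax": 0,"ay": 0,"az": 0,"dx": 0,"dy": 0,"dz": -30,"claw": 10}
    - {"ax": 0,"ay": 0,"az": 0,"dx": 0,"dy": 0,"dz": -40,"claw": 10}
    - {"ax": 0,"ay": 0,"az": 0,"dx": -10,"dy": 42,"dz": 0,"claw": 10}
    - {"ax": 0,"ay": 0,"az": 0,"dx": -10,"dy": 42,"dz": 0,"claw": 10}
    - {"ax": 0,"ay": 0,"az": 0,"dx": -10,"dy": 42,"dz": 0,"claw": 10}
    - {"ax": 0,"ay": 0,"az": 0,"dx": -10,"dy": 42,"dz": 0,"claw": 10}
    - {"ax": 0,"ay": 0,"az": 0,"dx": -10,"dy": 36,"dz": 0,"claw": 10}
    - {"ax": 0,"ay": 0,"az": 0,"dx": 0,"dy": 0,"dz": 0,"claw": 10}
    - {"ax": 0,"ay": 0,"az": 0,"dx": 0,"dy": 0,"dz": 0,"claw": 10}

```text
time_s: 10.25
tcp_pos: [0.516, -0.3294, 0.2145]
ee_rot: [[1.0, 0.019, -0.0], [0.019, -1.0, 0.0], [-0.0, -0.0, -1.0]]
wrist_force: [-0.4, 0.5, -1.5]
gripper_width: 0.251
gripper_force: 30.0
```

```bash
python3 - <<'E'
from h import *
to(505,-333,42.5)
c=capture("top")
f=c["frame"][170:310,200:480];cv2.imwrite("pics/t4.png",cv2.resize(f,None,fx=2.8,fy=2.8))
W=pts(c);f=c["frame"]
m=np.zeros(f.shape[:2],bool);m[180:300,205:315]=1
h=m&(W[...,2]>.139)&(W[...,2]<.15)&(f.min(2)>120)
p=W[h];r=cv2.minAreaRect((p[:,:2]*1000).astype(np.float32));print("handle",r,np.median(p[:,2]),len(p))
l=m&(W[...,2]>.106)&(W[...,2]<.13)&(f.min(2)>140);print("lid white px",np.argwhere(l)[:20].tolist())
t=np.zeros_like(m);t[182:292,310:362]=1
Z=W[...,2];t&=(Z>.007)&(Z<.02)
n,lb,st,ce=cv2.connectedComponentsWithStats(t.astype(np.uint8))
for i in range(1,n):
    if st[i,4]>15: print(ce[i],st[i,4],np.round(np.nanmedian(W[lb==i],0),3))
E
```

```text
10.25 [ 0.51600484 -0.32943737  0.21451241] yaw 1.1166563681756525 R z [-0.  0. -1.] [-17.4  21.7  -3.3  -0.  -65.  108.6]
tool delta [-11.    3.4 172. ] F [-0.4  0.5 -1.5] 21.82951361898029 29.980512433103286
handle ((465.26202392578125, -13.498287200927734), (8.573494911193848, 117.5169906616211), 0.2746630311012268) 0.1431085226243567 247
lid white px []
[314.12962963 212.64814815] 54 [ 0.62  -0.134  0.012]
[315.96226415 226.0754717 ] 53 [ 0.589 -0.139  0.012]
[313.54901961 245.11764706] 51 [ 0.544 -0.133  0.012]
[317.         257.66037736] 53 [ 0.513 -0.14   0.012]
```

View pics/t4.png

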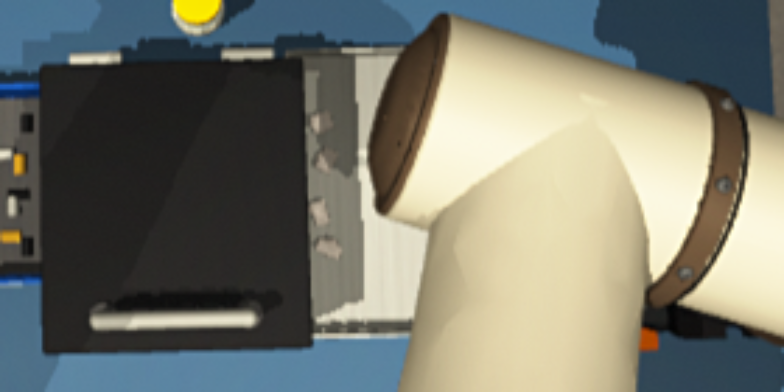

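All four lumps lie in the tray, at crop (320,121), (322,160), (318,210) and (328,246), and the lid is clear. Now I set the scraper down on the bench.

play_rows:
  steps:
    - {"ax": 0,"ay": 0,"az": 0,"dx": 0,"dy": 3,"dz": 40,"claw": 10}
    - {"ax": 0,"ay": 0,"az": 0,"dx": 0,"dy": 0,"dz": 40,"claw": 10}
    - {"ax": 0,"ay": 0,"az": 0,"dx": 0,"dy": 0,"dz": 40,"claw": 10}
    - {"ax": 0,"ay": 0,"az": 0,"dx": 0,"dy": 0,"dz": 30,"claw": 10}
    - {"ax": 0,"ay": 0,"az": 0,"dx": 0,"dy": 0,"dz": 14,"claw": 10}
    - {"ax": 0,"ay": 0,"az": 0,"dx": 0,"dy": 0,"dz": 5,"claw": 10}
    - {"ax": 0,"ay": 0,"az": 0,"dx": 0,"dy": 0,"dz": 0,"claw": 10}
    - {"ax": 0,"ay": 0,"az": 0,"dx": 0,"dy": 0,"dz": 0,"claw": 10}
    - {"ax": 0,"ay": 0,"az": 0,"dx": 0,"dy": 0,"dz": 0,"claw": 10}

```text
time_s: 11.2
tcp_pos: [0.5176, -0.3324, 0.0477]
ee_rot: [[1.0, 0.021, 0.003], [0.021, -1.0, -0.001], [0.003, 0.001, -1.0]]
wrist_force: [0.9, -0.3, -1.1]
gripper_width: 0.246
gripper_force: 30.0
```

play_rows:
  steps:
    - {"ax": 0,"ay": 0,"az": 0,"dx": 0,"dy": 0,"dz": 0,"claw": 10}
    - {"ax": 0,"ay": 0,"az": 0,"dx": 0,"dy": 0,"dz": 2,"claw": 10}
    - {"ax": 0,"ay": 0,"az": 0,"dx": 0,"dy": 0,"dz": 0,"claw": 10}
    - {"ax": 0,"ay": 0,"az": 0,"dx": 0,"dy": 0,"dz": 0,"claw": 10}

```text
time_s: 11.6
tcp_pos: [0.5163, -0.3321, 0.0439]
ee_rot: [[1.0, 0.021, -0.0], [0.021, -1.0, 0.0], [-0.0, -0.0, -1.0]]
wrist_force: [1.0, 0.8, -2.2]
gripper_width: 0.251
gripper_force: 30.0
```

play_rows:
  steps:
    - {"ax": 0,"ay": 0,"az": 0,"dx": 0,"dy": 0,"dz": 1.8,"claw": 10}
    - {"ax": 0,"ay": 0,"az": 0,"dx": 0,"dy": 0,"dz": 0,"claw": 10}
    - {"ax": 0,"ay": 0,"az": 0,"dx": 0,"dy": 0,"dz": 0,"claw": 10}
    - {"ax": 0,"ay": 0,"az": 0,"dx": 0,"dy": 0,"dz": 0,"claw": 60}
    - {"ax": 0,"ay": 0,"az": 0,"dx": 0,"dy": 0,"dz": 0,"claw": 60}
    - {"ax": 0,"ay": 0,"az": 0,"dx": 0,"dy": 0,"dz": 0,"claw": 60}
    - {"ax": 0,"ay": 0,"az": 0,"dx": 0,"dy": 0,"dz": 0,"claw": 60}
    - {"ax": 0,"ay": 0,"az": 0,"dx": 0,"dy": 0,"dz": -10,"claw": 60}
    - {"ax": 0,"ay": 0,"az": 0,"dx": 0,"dy": 0,"dz": -40,"claw": 60}
    - {"ax": 0,"ay": 0,"az": 0,"dx": 0,"dy": 0,"dz": -45,"claw": 60}
    - {"ax": 0,"ay": 0,"az": 0,"dx": 0,"dy": 0,"dz": -45,"claw": 60}
    - {"ax": 0,"ay": 0,"az": 0,"dx": 0,"dy": 0,"dz": -45,"claw": 60}
    - {"ax": 0,"ay": 0,"az": 0,"dx": 0,"dy": 0,"dz": 0,"claw": 60}

```text
time_s: 12.9
tcp_pos: [0.5197, -0.334, 0.2364]
ee_rot: [[1.0, 0.022, 0.015], [0.022, -1.0, -0.008], [0.015, 0.008, -1.0]]
wrist_force: [0.2, -0.4, 0.3]
gripper_width: 0.689
gripper_force: 0.0
```

```bash
python3 - <<'E'
from h import *
to(466.5,-14,210)
for n in("side","top"):
    c=capture(n);f=c["frame"];W=pts(c);hsv=cv2.cvtColor(f,cv2.COLOR_BGR2HSV)
    m=(hsv[...,0]<18)&(hsv[...,1]>180)&(hsv[...,2]>90)&(W[...,0]>.43)&(W[...,0]<.6)&(W[...,1]<-.29)&(W[...,1]>-.38)
    g=(f.max(2)<70)&(abs(W[...,0]-.516)<.06)&(abs(W[...,1]+.333)<.03)&(W[...,2]<.08)
    print(n,m.sum(),g.sum())
    for q in(m,g):
        if q.sum()>10:p=W[q];print(np.round(np.percentile(p,[2,50,98],axis=0)*1000).tolist())
E
```

```text
12.9 [ 0.5197287  -0.3340328   0.23641802] yaw 1.2745758248241579 R z [ 0.015 -0.008 -1.   ] [-17.7  20.9  -1.4   0.2 -66.7 108.9]
tool delta [ -46.5 -321.3   23.1] F [ 0.2 -0.4  0.3] 59.96163858143516 0.0
side 372 781
[[452.0, -346.0, 7.0], [502.0, -342.0, 16.0], [579.0, -322.0, 26.0]]
[[469.0, -345.0, 30.0], [512.0, -340.0, 63.0], [559.0, -324.0, 68.0]]
top 0 0
```

The scraper stands upright: blade z is up to about 18 and the grip top about 66, at y -334, clear of the tray. Now I turn and go over the handle.

play_rows:
  steps:
    - {"ax": 0,"ay": 0,"az": 8.2,"dx": 0,"dy": 0,"dz": 0,"claw": 60}
    - {"ax": 0,"ay": 0,"az": 8.2,"dx": 0,"dy": 0,"dz": 0,"claw": 60}
    - {"ax": 0,"ay": 0,"az": 8.2,"dx": 0,"dy": 0,"dz": 0,"claw": 60}
    - {"ax": 0,"ay": 0,"az": 8.2,"dx": 0,"dy": 0,"dz": 0,"claw": 60}
    - {"ax": 0,"ay": 0,"az": 8.2,"dx": 0,"dy": 0,"dz": 0,"claw": 60}
    - {"ax": 0,"ay": 0,"az": 8.2,"dx": 0,"dy": 0,"dz": 0,"claw": 60}
    - {"ax": 0,"ay": 0,"az": 8.2,"dx": 0,"dy": 0,"dz": 0,"claw": 60}
    - {"ax": 0,"ay": 0,"az": 8.2,"dx": 0,"dy": 0,"dz": 0,"claw": 60}
    - {"ax": 0,"ay": 0,"az": 8.2,"dx": 0,"dy": 0,"dz": 0,"claw": 60}
    - {"ax": 0,"ay": 0,"az": 8.2,"dx": 0,"dy": 0,"dz": 0,"claw": 60}
    - {"ax": 0,"ay": 0,"az": 8,"dx": 0,"dy": 0,"dz": 0,"claw": 60}
    - {"ax": 0,"ay": 0,"az": 0,"dx": -40,"dy": 5.4,"dz": 0,"claw": 60}
    - {"ax": 0,"ay": 0,"az": 0,"dx": -40,"dy": 5.4,"dz": 0,"claw": 60}
    - {"ax": 0,"ay": 0,"az": 0,"dx": -40,"dy": 5.4,"dz": 0,"claw": 60}
    - {"ax": 0,"ay": 0,"az": 0,"dx": -40,"dy": 5.4,"dz": 0,"claw": 60}
    - {"ax": 0,"ay": 0,"az": 0,"dx": -40,"dy": 5.4,"dz": 0,"claw": 60}
    - {"ax": 0,"ay": 0,"az": 0,"dx": -40,"dy": 5.4,"dz": 0,"claw": 60}
    - {"ax": 0,"ay": 0,"az": 0,"dx": -40,"dy": 5.4,"dz": 0,"claw": 60}
    - {"ax": 0,"ay": 0,"az": 0,"dx": -39,"dy": 5.4,"dz": 0,"claw": 60}
    - {"ax": 0,"ay": 0,"az": 0,"dx": 0,"dy": 0,"dz": 0,"claw": 60}

```text
time_s: 15.0
tcp_pos: [0.4652, -0.011, 0.2261]
ee_rot: [[0.026, -1.0, -0.002], [-1.0, -0.026, 0.0], [-0.0, 0.002, -1.0]]
wrist_force: [0.1, 0.1, 0.3]
gripper_width: 0.691
gripper_force: 0.0
```

play_rows:
  steps:
    - {"ax": 0,"ay": 0,"az": 0,"dx": 0,"dy": 0,"dz": 0,"claw": 50}
    - {"ax": 0,"ay": 0,"az": 0,"dx": 0,"dy": 0,"dz": 0,"claw": 50}

```text
time_s: 15.2
tcp_pos: [0.4662, -0.0146, 0.2264]
ee_rot: [[0.02, -1.0, -0.002], [-1.0, -0.02, -0.001], [0.0, 0.002, -1.0]]
wrist_force: [0.9, -0.5, -0.3]
gripper_width: 0.607
gripper_force: 0.0
```

```bash
python3 -c "
from h import *
to(466,-14,132.5)"
```

```text
15.2 [ 0.46618259 -0.01462898  0.22640433] yaw -88.82928985696282 R z [-0.002 -0.001 -1.   ] [ 18.2   7.  -21.7   0.  -61.4 -17.1]
tool delta [-0.7  0.  93.9] F [ 0.9 -0.5 -0.3] 52.80882661359351 0.0
```

play_rows:
  steps:
    - {"ax": 0,"ay": 0,"az": 0,"dx": 0,"dy": 0,"dz": 35,"claw": 50}
    - {"ax": 0,"ay": 0,"az": 0,"dx": 0,"dy": 0,"dz": 30,"claw": 50}
    - {"ax": 0,"ay": 0,"az": 0,"dx": 0,"dy": 0,"dz": 17,"claw": 50}
    - {"ax": 0,"ay": 0,"az": 0,"dx": 0,"dy": 0,"dz": 8,"claw": 50}
    - {"ax": 0,"ay": 0,"az": 0,"dx": 0,"dy": 0,"dz": 3,"claw": 50}
    - {"ax": 0,"ay": 0,"az": 0,"dx": 0,"dy": 0,"dz": 0,"claw": 50}
    - {"ax": 0,"ay": 0,"az": 0,"dx": 0,"dy": 0,"dz": 0,"claw": 50}
    - {"ax": 0,"ay": 0,"az": 0,"dx": 0,"dy": 0,"dz": 0,"claw": 50}

```text
time_s: 16.0
tcp_pos: [0.4671, -0.014, 0.135]
ee_rot: [[0.021, -1.0, 0.002], [-1.0, -0.021, 0.001], [-0.0, -0.002, -1.0]]
wrist_force: [-0.6, -0.2, -0.3]
gripper_width: 0.574
gripper_force: 0.0
```

play_rows:
  steps:
    - {"ax": 0,"ay": 0,"az": 0,"dx": 0,"dy": 0,"dz": 0,"claw": 2}
    - {"ax": 0,"ay": 0,"az": 0,"dx": 0,"dy": 0,"dz": 0,"claw": 2}
    - {"ax": 0,"ay": 0,"az": 0,"dx": 0,"dy": 0,"dz": 0,"claw": 2}
    - {"ax": 0,"ay": 0,"az": 0,"dx": 0,"dy": 0,"dz": 0,"claw": 2}
    - {"ax": 0,"ay": 0,"az": 0,"dx": 0,"dy": 0,"dz": 0,"claw": 2}
    - {"ax": 0,"ay": 0,"az": 0,"dx": 0,"dy": 0,"dz": 0,"claw": 2}

```text
time_s: 16.6
tcp_pos: [0.4663, -0.014, 0.134]
ee_rot: [[0.021, -1.0, -0.001], [-1.0, -0.021, -0.0], [0.0, 0.001, -1.0]]
wrist_force: [-0.2, -0.3, 1.2]
gripper_width: 0.125
gripper_force: 30.0
```

```bash
python3 -c "
from h import *
to(466,-14,132.5)"
```

```text
16.6 [ 0.46627423 -0.01404738  0.13401739] yaw -88.79608645286515 R z [-0.001 -0.    -1.   ] [ 18.3  13.  -29.4  -0.  -47.6 -17.1]
tool delta [-0.1  0.3  1.5] F [-0.2 -0.3  1.2] 10.911866632866884 30.027154684066772
```

The bar is gripped. I pull slowly along the hinge arc.

play_rows:
  steps:
    - {"ax": -0.4,"ay": 0,"az": 0,"dx": 0,"dy": -0.3,"dz": -1.4,"claw": 2}
    - {"ax": -0.4,"ay": 0,"az": 0,"dx": 0,"dy": -0.3,"dz": -1.4,"claw": 2}
    - {"ax": -0.4,"ay": 0,"az": 0,"dx": 0,"dy": -0.3,"dz": -1.4,"claw": 2}
    - {"ax": 0,"ay": 0,"az": 0,"dx": 0,"dy": 0,"dz": 0,"claw": 2}
    - {"ax": 0,"ay": 0,"az": 0,"dx": 0,"dy": 0,"dz": 0,"claw": 2}

```text
time_s: 17.1
tcp_pos: [0.4672, -0.014, 0.1379]
ee_rot: [[0.021, -1.0, -0.022], [-1.0, -0.021, -0.001], [0.0, 0.022, -1.0]]
wrist_force: [2.1, -0.7, -10.6]
gripper_width: 0.126
gripper_force: 30.0
```

play_rows:
  steps:
    - {"ax": -0.4,"ay": 0,"az": 0,"dx": 0,"dy": -0.3,"dz": -1.4,"claw": 2}
    - {"ax": -0.4,"ay": 0,"az": 0,"dx": 0,"dy": -0.3,"dz": -1.4,"claw": 2}
    - {"ax": -0.4,"ay": 0,"az": 0,"dx": 0,"dy": -0.3,"dz": -1.4,"claw": 2}
    - {"ax": -0.4,"ay": 0,"az": 0,"dx": 0,"dy": -0.3,"dz": -1.4,"claw": 2}
    - {"ax": -0.4,"ay": 0,"az": 0,"dx": 0,"dy": -0.3,"dz": -1.4,"claw": 2}
    - {"ax": 0,"ay": 0,"az": 0,"dx": 0,"dy": 0,"dz": 0,"claw": 2}
    - {"ax": 0,"ay": 0,"az": 0,"dx": 0,"dy": 0,"dz": 0,"claw": 2}

```text
time_s: 17.8
tcp_pos: [0.4695, -0.014, 0.1457]
ee_rot: [[0.021, -0.998, -0.055], [-1.0, -0.021, -0.001], [-0.0, 0.055, -0.998]]
wrist_force: [-0.2, 0.5, -0.8]
gripper_width: 0.124
gripper_force: 30.0
```

play_rows:
  steps:
    - {"ax": -0.5,"ay": 0,"az": 0,"dx": 0,"dy": -0.4,"dz": -1.7,"claw": 2}
    - {"ax": -0.5,"ay": 0,"az": 0,"dx": 0,"dy": -0.4,"dz": -1.7,"claw": 2}
    - {"ax": -0.5,"ay": 0,"az": 0,"dx": 0,"dy": -0.4,"dz": -1.7,"claw": 2}
    - {"ax": -0.5,"ay": 0,"az": 0,"dx": 0,"dy": -0.4,"dz": -1.7,"claw": 2}
    - {"ax": -0.5,"ay": 0,"az": 0,"dx": 0,"dy": -0.4,"dz": -1.7,"claw": 2}
    - {"ax": -0.5,"ay": 0,"az": 0,"dx": 0,"dy": -0.4,"dz": -1.7,"claw": 2}
    - {"ax": -0.5,"ay": 0,"az": 0,"dx": 0,"dy": -0.4,"dz": -1.7,"claw": 2}
    - {"ax": -0.5,"ay": 0,"az": 0,"dx": 0,"dy": -0.4,"dz": -1.7,"claw": 2}
    - {"ax": -0.5,"ay": 0,"az": 0,"dx": 0,"dy": -0.4,"dz": -1.7,"claw": 2}
    - {"ax": 0,"ay": 0,"az": 0,"dx": 0,"dy": 0,"dz": 0,"claw": 2}
    - {"ax": 0,"ay": 0,"az": 0,"dx": 0,"dy": 0,"dz": 0,"claw": 2}
    - {"ax": 0,"ay": 0,"az": 0,"dx": 0,"dy": 0,"dz": 0,"claw": 2}

```text
time_s: 19.0
tcp_pos: [0.4743, -0.0139, 0.1601]
ee_rot: [[0.021, -0.991, -0.133], [-1.0, -0.021, -0.003], [-0.0, 0.133, -0.991]]
wrist_force: [1.9, 0.2, -4.6]
gripper_width: 0.128
gripper_force: 30.0
```

```bash
python3 - <<'E'
from h import *
to(475,-14,159.7)
c=capture("side");f=c["frame"];W=pts(c)
# lid top plane: height versus box x
u=(W[...,0]-.5517)+.0218*(W[...,1]+.0127);v=(W[...,1]+.0127)-.0218*(W[...,0]-.5517)
m=(f.max(2)<75)&(abs(v)<.095)&(u>-.06)&(u<.1)&(W[...,2]>.09)&(W[...,2]<.15)
a,b=np.polyfit(u[m],W[...,2][m],1);m&=abs(W[...,2]-(a*u+b))<.005
a,b=np.polyfit(u[m],W[...,2][m],1);th=np.arctan(-a);print(m.sum(),"slope deg",np.degrees(th),"gap mm",223*np.sin(th),"z top at hinge",a*.11+b)
cv2.imwrite("pics/end.png",cv2.resize(f[150:420,160:440],None,fx=2,fy=2))
E
```

```text
19.0 [ 0.4743416  -0.01385052  0.16005823] yaw -88.79180908222195 R z [-0.133 -0.003 -0.991] [ 16.7  15.6 -20.7  -2.3 -61.1 -14.2]
tool delta [ 0.2 -0.7  0.3] F [ 1.9  0.2 -4.6] 11.146060645298437 29.998961091041565
3311 slope deg 7.753316228346546 gap mm 30.084546546491854 z top at hinge 0.10156583665833335
```

View pics/end.png

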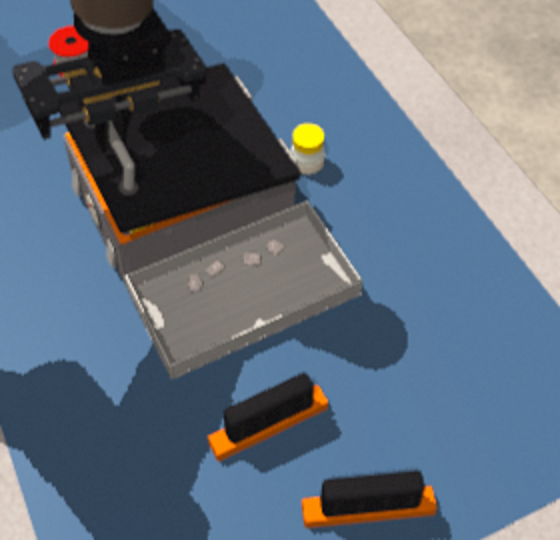

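The picture shows the lid ajar by 30 mm and held at the handle (120,150). The four lumps are in the tray (195-275,245-283), and the scraper stands upright at (268,415), clear of the tray. Handing in.

```bash
python3 -c "
from h import *
print(finish_job())"
```

```text
the job is handed in; nothing more can be done
None
```

I handed the job in at about 19 s of 61 s: the four lumps are in the tray, the scraper stands upright on the bench clear of tray and box, and the lid is held about 30 mm open by its handle; no verdict came back.

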